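Pack the photometer into its fold-flat carrying box

ROBOT

A 6-joint arm with a two-finger parallel gripper is mounted at the origin on the work surface. World frame = base frame: x ahead of the robot, y to its left, z up, the work surface at z = 0. Lengths are in m, angles in rad, forces in N, time in s.
With the tool pointing down it reaches from about 0.375 to 0.925 m from the base axis. Payload 5.7 kg.
Tool frame: the origin (TCP) lies at the very end of the fingers, on their centre line; the grasp point (between the pads) lies 19 mm behind it (arm.grasp_offset is the distance from the TCP to the grasp point, in m); z points along the fingers, x is the direction in which the jaws open and shut, and the axes are right-handed (so a half turn about z gives the same grasp; the last joint's range is limited). The gripper opens to 85 mm and grips with 20 to 120 N. Pads are 22 mm wide; open, the fingers measure 114 mm over their backs; the gripper's body (76 mm by 85 mm) begins 54 mm behind the grasp point. The pads swing forward as they close: fully open they stand 13 mm farther back than shut.
Start: joints at [1.202, 0.359, 1.51, -0, 1.272, -0.115], TCP at [0.151, 0.581, 0.231] pointing down, gripper open.
Joint ranges: [-2.97, 2.97], [-1.01, 2.36], [0.21, 2.38], [-0.96, 4.11], [0.2, 2.71], [-2.98, 2.98]. Speed limits (rad/s): [2.39, 2.39, 3.14, 3.14, 3.14, 3.14].

INTERFACE

Orientations are given as a rotation vector (axis times angle).
In Python, from workcell import arm gives the robot as it stands.
- The arm moves only by the tool apply_moves, never from a script. Its argument "targets" is a list of rows, each a list of 7 numbers: the closure, from 0 (fully open) to 1 (shut), then the shift along the world's x, y, z in m, then the turn, a rotation vector about the world's x, y, z in degrees. A call has exactly 8 rows; each row is the pose to reach, as a shift and turn from the pose measured when the call began; what a row does not reach only later rows make up. A row lasts 1/12 s, in which the tool goes at most 41.7 mm and 7.16 degrees, less where a joint would pass 70% of its speed; a pose out of reach is approached as far as the arm can. A call with a gripper value outside its range is refused whole. The fingers move at their own pace and stop on an object; "grip_force" is the grip in N (left out, the last holds). Time passes only in rows, so rows that repeat a pose let the fingers close, or fill a call up. It gives the time, the measured TCP pose, the force and the opening at its end, in the units of the state.
- arm.get_obs(): the state, without advancing time (a new reading comes with each control period).
- arm.capture(name): name is "scene" or "top"; returns the picture (384x512x3 uint8, blue, green, red); there is no depth.
- arm.camera_params(name): a dict with "fx", "fy", "cx", "cy" (pixels), "world_from_camera" (4x4, takes a point from camera to world coordinates). Camera axes: x right, y down, z forward; pixel columns grow to the right and rows downward; lengths in m; the calibration is good to about 2 mm. A picture is of the moment at which its call begins. camera_params takes no time and is no camera call.
- arm.hand_in(): hands the job in, once; it reports no verdict.
The state is a dict: "time_s": time; "joint_positions": joint angles; "qvel": joint speeds; "joint_efforts": joint torques, N m; "tool_pos": TCP position; "eef_rot": TCP orientation; "ft_force": force on the tool from outside, world axes, zero at the start; "wrist_torque": the same for the moment, N m; "width": finger opening in m.
Only numpy, scipy, OpenCV 4.12 (cv2) and the standard library are available. Lean on these libraries where they do the work, as an engineer would, in place of code of your own. Each camera call takes 0.05 s, during which the arm holds its last target. There are 200 camera calls.

TASK

Lower the photometer face up into the matching pocket of the foam insert, without letting it drop in, until it sits flat and fully home with its nose towards the box's fixed wall. Only once it is seated and let go, fold up the three hinged flaps so that they stand upright round it and make an open box. Leave the bottles, flask, beaker and jars standing where they are.

Things in the scene. Friction and masses are not known exactly. Their poses are not given: they have to be found in the camera images.
- case: Fold-flat carrying box, fixed to the table. Origin: centre of its underside, on the table; z up. Base 160 mm along its x, 108 mm along y. Black foam insert, top at z = 16 mm, with a keyhole-shaped pocket 12 mm deep (yellow floor at z = 4 mm). Its +x end has a fixed upright blue wall (x 80 to 84 mm, 61 mm high); the +y, -y and -x sides have hinged flaps (see the joints).
- pocket (a point): Centre of the pocket floor, 4 mm above the table, axes as case. Pocket: wide part x -64 to +24 mm, y +-32 mm; narrow part x +24 to +64 mm, y +-22 mm; about 2 mm clear of the seated meter all round. The seated meter's origin and axes coincide with this point (nose to +x, towards the fixed wall).
- meter: Handheld white photometer with blue face, lying face up. Origin: centre of its underside (overall length); z up, x towards the narrow nose. Wide body x -62 to +22 mm, y +-30 mm; narrow nose x +22 to +62 mm, y +-20 mm; 42 mm high; round black cap 30 mm across, 10 mm high, on top of the nose at x = +42 mm. 0.2 to 0.45 kg.
- left_flap (a joint): Hinge angle of the left (+y) flap of the carrying box, a blue plastic panel 4 mm thick, 156 mm long, 55 mm from hinge to outer edge (white rim). 0 = flat out over the table, growing as the outer edge swings up and in; 1.57 = upright (stop at 1.60). It stays at whatever angle it is left (light friction). Hinge line: y = +57 mm, x -78 to +78 mm in the frame of case, height 6 mm.
- right_flap (a joint): Hinge angle of the right (-y) flap of the carrying box, a blue plastic panel 4 mm thick, 156 mm long, 55 mm from hinge to outer edge (white rim). 0 = flat out over the table, growing as the outer edge swings up and in; 1.57 = upright (stop at 1.60). It stays at whatever angle it is left (light friction). Hinge line: y = -57 mm, x -78 to +78 mm in the frame of case, height 6 mm.
- end_flap (a joint): Hinge angle of the end (-x) flap of the carrying box, a blue plastic panel 4 mm thick, 104 mm long, 55 mm from hinge to outer edge (white rim). 0 = flat out over the table, growing as the outer edge swings up and in; 1.57 = upright (stop at 1.60). It stays at whatever angle it is left (light friction). Hinge line: x = -83 mm, y -52 to +52 mm in the frame of case, height 6 mm.
- left_flap_edge (a point): Middle of the outer edge of the left flap, 55 mm from its hinge, at mid-thickness.
- right_flap_edge (a point): Middle of the outer edge of the right flap, 55 mm from its hinge, at mid-thickness.
- end_flap_edge (a point): Middle of the outer edge of the end flap, 55 mm from its hinge, at mid-thickness.
- amber_bottle: Brown glass bottle, 72 mm across, 165 mm tall. Bystander, loose; origin at the centre of its underside.
- flask: Clear volumetric flask with stopper, 68 mm across, 185 mm tall. Bystander, loose; origin at the centre of its underside.
- reagent_bottle: White plastic bottle with blue label, 56 mm across, 110 mm tall. Bystander, loose; origin at the centre of its underside.
- beaker: Clear glass beaker, 60 mm across, 75 mm tall. Bystander, loose; origin at the centre of its underside.
- dropper: Small brown bottle with black cap, 32 mm across, 75 mm tall, standing 40 mm or so behind the tail of the meter. Bystander, loose; origin at the centre of its underside.
- vial: Small clear vial with white cap, 28 mm across, 45 mm tall, standing beside the nose of the meter. Bystander, loose; origin at the centre of its underside.
- jar: Small white jar with orange cap, 30 mm across, 45 mm tall, standing off a corner of the carrying box. Bystander, loose; origin at the centre of its underside.

How it is judged:
By the outcome, as a careful person would: the job done as asked, in the order asked, and still so for the second after the job is handed in, with the robot touching nothing.
It also fails if it takes over 72 s, if anything falls off the work surface, if the arm or the gripper's body presses on something with over 40 N, if the wrist force passes 120 N, or if a joint passes its speed limit or range.

## Working session

There is one attempt and no reset: what is moved stays moved. The work goes in short steps, Python scripts to look and compute and a tool call to move; the robot and the scene stay as the last step left them, time stands still between calls to the robot, and variables do not carry over. Pictures are saved under pics/ and viewed, about 8 in all and at most 12, crops included, and the job is handed in when it is done.

Besides the shell and the picture viewer there is one more tool, called after "Call:" as name(argument=value, ...) on one line, values as JSON. apply_moves: Moves the arm, as the interface text tells. Its arguments: {"type":"object","properties":{"targets":{"type":"array"},"grip_force":{"type":"number"}},"required":["targets"]}

```bash
mkdir -p pics; ls
python3 - <<'E'
from workcell import arm
import cv2,numpy as np
for n in("scene","top"):
    im=arm.capture(n); cv2.imwrite(f"pics/{n}0.png",im)
    p=arm.camera_params(n); print(n,p["fx"],p["fy"],p["cx"],p["cy"]);print(np.round(p["world_from_camera"],4))
o=arm.get_obs(); print(o)
E
```

```text
pics
scene 381.8700474800557 381.8700474800557 256.36676378474993 197.72920768089406
[[-0.441   0.7603 -0.4769  0.9732]
 [ 0.8975  0.3776 -0.228   0.2029]
 [ 0.0068 -0.5286 -0.8489  0.7382]
 [ 0.      0.      0.      1.    ]]
top 475.79595965090397 475.79595965090397 251.95441902502014 189.11102196306965
[[ 0.0101 -0.9934  0.1144  0.4488]
 [-0.9998 -0.0119 -0.0144  0.0015]
 [ 0.0157 -0.1143 -0.9933  1.1805]
 [ 0.      0.      0.      1.    ]]
{'time_s': 0.1, 'joint_positions': array([ 1.20189181e+00,  3.59476750e-01,  1.51134502e+00, -2.18195857e-05,
        1.27255221e+00, -1.15096010e-01]), 'qvel': array([ 0.0011825 , -0.00206757, -0.00260976,  0.00150316,  0.00070146,
       -0.00136393]), 'joint_efforts': array([ 9.17791549e-04, -5.28661358e+01, -2.79350156e+01, -3.68293308e-05,
        5.02375304e-03,  1.51448108e-05]), 'tool_pos': array([0.15043379, 0.58016869, 0.23050369]), 'eef_rot': array([ 2.48398249e+00,  1.92185626e+00, -2.37740821e-03]), 'ft_force': array([ 0.6604096 , -0.05805064,  0.30367177]), 'wrist_torque': array([ 0.03639309,  0.0314535 , -0.01361125]), 'width': 0.08558404281611483}
```

View pics/top0.png

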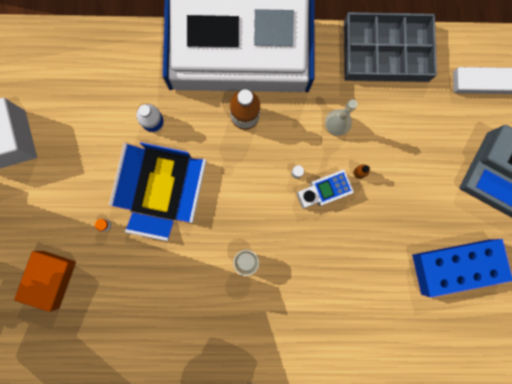

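View pics/scene0.png

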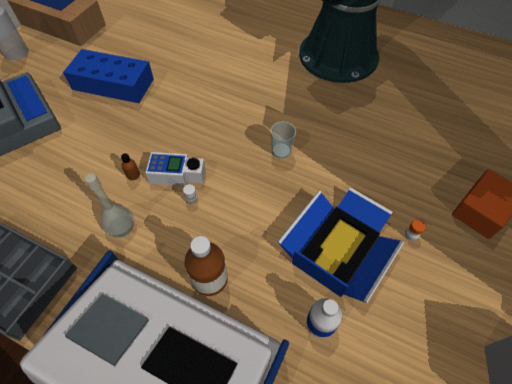

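The top view shows the case at about (160,187), with its fixed wall upwards, and the meter at about (325,188) with its nose to the left. The vial is at (298,171) and the dropper at (361,171). The scene view agrees with this. Next I'll enlarge crops.

Run:
```python
import cv2,numpy as np
t=cv2.imread("pics/top0.png");s=cv2.imread("pics/scene0.png")
a=cv2.resize(t[135:245,100:210],(400,300*4//3),interpolation=cv2.INTER_CUBIC)
b=cv2.resize(t[150:220,280:380],(400,280),interpolation=cv2.INTER_CUBIC)
c=cv2.resize(s[180:305,270:410],(400,357),interpolation=cv2.INTER_CUBIC)
d=cv2.resize(s[140:210,115:215],(400,280),interpolation=cv2.INTER_CUBIC)
cv=np.zeros((600,800,3),np.uint8)
x=cv2.resize(a,(320,320));cv[:320,:320]=x
cv[320:600,:400]=b; cv[320:600,400:]=d
cv[:312,400:750]=cv2.resize(c,(350,312))
cv2.imwrite("pics/crop.png",cv)
```

```text
(no output)
```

View pics/crop.png

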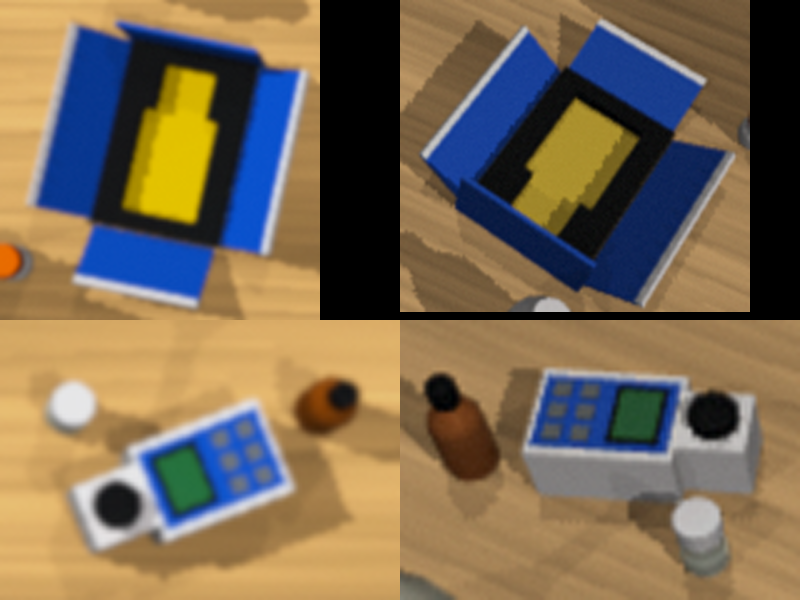

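The crops show the meter's face and cap clearly in both views, and the three white flap rims are visible. I'll measure from those features.

```bash
cat > h.py <<'E'
import cv2,numpy as np
from workcell import arm
P={n:arm.camera_params(n) for n in("scene","top")}
def ray(n,px,z):
    p=P[n];T=np.array(p["world_from_camera"]);px=np.atleast_2d(np.array(px,float))
    d=np.c_[(px[:,0]-p["cx"])/p["fx"],(px[:,1]-p["cy"])/p["fy"],np.ones(len(px))]@T[:3,:3].T
    return (T[:3,3]+d*((z-T[2,3])/d[:,2])[:,None])[:,:2]
def proj(n,X):
    p=P[n];T=np.array(p["world_from_camera"]);c=(np.atleast_2d(X)-T[:3,3])@T[:3,:3]
    return np.c_[p["fx"]*c[:,0]/c[:,2]+p["cx"],p["fy"]*c[:,1]/c[:,2]+p["cy"]]
def comps(m,lo=8):
    n,l,st,c=cv2.connectedComponentsWithStats(m.astype(np.uint8))
    return [(st[i,4],c[i],l==i) for i in range(1,n) if st[i,4]>=lo]
def box(shape,x0,y0,x1,y1):
    m=np.zeros(shape[:2],bool);m[y0:y1,x0:x1]=1;return m
E
python3 - <<'E'
from h import *
R={"top":dict(meter=(290,160,358,215),case=(105,135,212,245)),"scene":dict(meter=(140,145,212,192),case=(275,185,408,303))}
for n in R:
    im=cv2.imread(f"pics/{n}0.png");H,S,V=cv2.split(cv2.cvtColor(im,cv2.COLOR_BGR2HSV))
    bm=box(im.shape,*R[n]["meter"]);bc=box(im.shape,*R[n]["case"])
    print(n)
    for nm,m,z in[("blue",bm&(H>100)&(H<130)&(S>120),.042),("green",bm&(H>45)&(H<90)&(S>80),.042),("cap",bm&(V<60)&(H!=999)&(S<140),.052)]:
        for a,c,mm in comps(m,12):
            ys,xs=np.nonzero(mm);hull=cv2.convexHull(np.c_[xs,ys].astype(np.float32));M=cv2.moments(hull);hc=(M['m10']/M['m00'],M['m01']/M['m00'])
            w=ray(n,hull[:,0],z);r=cv2.minAreaRect((w*1000).astype(np.float32))
            print(nm,a,np.round(hc,1),np.round(ray(n,hc,z)*1000,1),"rect",np.round(r[0],1),np.round(r[1],1),round(r[2],1))
    for nm,m,z in[("rim",bc&(S<75)&(V>120),.007),("foam",bc&(V<70),.016),("yellow",bc&(H>20)&(H<35)&(S>190),.004)]:
        for a,c,mm in comps(m,25):
            ys,xs=np.nonzero(mm);w=ray(n,np.c_[xs,ys],z)*1000;r=cv2.minAreaRect(w.astype(np.float32))
            print(nm,a,np.round(c,1),"mean",np.round(w.mean(0),1),"rect",np.round(r[0],1),np.round(r[1],1),round(r[2],1))
E
```

```text
top
blue 389 [332.4 186.8] [[ 587.8 -209.3]] rect [ 588.  -209.3] [47.  75.7] 22.3
green 147 [325.5 189.5] [[ 581.1 -192.7]] rect [ 581.1 -192.7] [34.5 24.7] 22.5
cap 81 [309.1 195.7] [[ 564.4 -151.5]] rect [ 563.8 -151.3] [23.4 21.6] 63.5
rim 237 [118.1 173.9] mean [618.3 317. ] rect [616.1 308.9] [ 34.4 161. ] 75.9
rim 52 [162.6 146.2] mean [689.4 209.1] rect [688.5 206.4] [124.7   7.1] 81.1
rim 235 [197.6 190. ] mean [580.4 119.1] rect [580.3 119.7] [ 26.4 161.3] 86.1
rim 159 [146.1 234.9] mean [468.1 242.4] rect [467.8 242.3] [108.9  10.2] 77.8
foam 1652 [160.3 180.8] mean [601.1 210.3] rect [595.9 210.8] [112.  162.7] 79.3
yellow 1284 [159.3 185.5] mean [590.6 214.6] rect [595.4 213.3] [ 66.8 132.5] 78.1
scene
blue 336 [166.  163.2] [[ 590.5 -208.7]] rect [ 590.2 -208.8] [48.1 76.1] 22.2
green 142 [173.7 163.4] [[ 583.2 -192.5]] rect [ 582.9 -192.7] [35.4 25.5] 20.8
cap 115 [192.8 163.5] [[ 570.1 -148.6]] rect [ 570.1 -148.7] [31.  26.2] 50.0
rim 163 [370.5 200.3] mean [454.2 239.5] rect [453.9 238.2] [108.   9.] 79.0
rim 222 [299.7 216.2] mean [561.8 112.8] rect [559.6 112.9] [ 10.9 164. ] 77.7
rim 203 [384.7 271.4] mean [603.2 316. ] rect [600.5 315.9] [  7.4 161.7] 79.3
rim 38 [330.  300.8] mean [709.9 237.7] rect [709.4 237.2] [ 5.9 23.2] 26.3
foam 1839 [342.2 243.3] mean [587.  217.5] rect [588.4 215.3] [111.3 139.4] 78.9
foam 673 [318.3 275. ] mean [674.5 197.9] rect [672.9 188.7] [170.2  22.7] 78.9
yellow 68 [356.2 236.3] mean [552.8 239.4] rect [549.8 238.6] [59.5 34.1] 29.6
yellow 26 [335.2 265.2] mean [634.8 221.8] rect [632.9 224.2] [11.9 25.4] 53.0
```

```bash
cat >> h.py <<'E'
def tri(pa,pb):
    A=[];b=[]
    for n,q in(("top",pa),("scene",pb)):
        p=P[n];T=np.array(p["world_from_camera"]);d=T[:3,:3]@np.array([(q[0]-p["cx"])/p["fx"],(q[1]-p["cy"])/p["fy"],1]);d/=np.linalg.norm(d)
        M=np.eye(3)-np.outer(d,d);A.append(M);b.append(M@T[:3,3])
    X,*_=np.linalg.lstsq(np.vstack(A),np.hstack(b),rcond=None);return X
E
python3 - <<'E'
from h import *
Bx={"top":dict(left=(105,140,135,210),right=(186,155,208,225),end=(120,220,175,243)),"scene":dict(left=(362,236,405,303),right=(278,190,325,247),end=(343,186,395,218))}
Q={}
for n in Bx:
    im=cv2.imread(f"pics/{n}0.png");H,S,V=cv2.split(cv2.cvtColor(im,cv2.COLOR_BGR2HSV))
    for k,b in Bx[n].items():
        m=box(im.shape,*b)&(S<70)&(V>130)
        a,c,mm=max(comps(m,5),key=lambda t:t[0]);ys,xs=np.nonzero(mm)
        pts=np.c_[xs,ys].astype(np.float32);vx,vy,x0,y0=cv2.fitLine(pts,cv2.DIST_HUBER,0,.01,.01).ravel()
        t=(pts-[x0,y0])@[vx,vy];t0,t1=np.percentile(t,[1.5,98.5]);dv=(pts-[x0,y0])@[-vy,vx]
        e=[np.array([x0,y0])+s*np.array([vx,vy]) for s in(t0,t1,(t0+t1)/2)]
        e[:2]=sorted(e[:2],key=lambda p:p[1] if k!="end" else p[0]); Q[n,k]=e;print(n,k,a,np.round(e,1).tolist(),"spread",round(dv.std(),2))
for k in("left","right"):
    a=Q["top",k];b=Q["scene",k]
    print(k,[np.round(tri(a[i],b[j])*1000,1).tolist() for i,j in((0,1),(1,0),(2,2))])
k="end";a=Q["top",k];b=Q["scene",k];print(k,[np.round(tri(a[i],b[j])*1000,1).tolist() for i,j in((0,1),(1,0),(2,2))])
E
```

```text
top left 214 [[124.8, 143.5], [110.1, 204.5], [117.5, 174.0]] spread 0.98
top right 215 [[204.4, 159.9], [191.0, 221.7], [197.7, 190.8]] spread 0.97
top end 155 [[125.0, 230.4], [166.9, 239.2], [145.9, 234.8]] spread 1.02
scene left 157 [[402.6, 242.5], [367.3, 300.4], [384.9, 271.5]] spread 0.65
scene right 213 [[319.7, 191.1], [279.5, 241.3], [299.6, 216.2]] spread 0.93
scene end 160 [[349.6, 188.3], [391.1, 212.3], [370.4, 200.3]] spread 0.94
left [[688.8, 297.3, 35.1], [539.7, 327.1, 30.7], [614.7, 313.0, 27.5]]
right [[650.8, 101.8, 35.2], [500.3, 130.8, 34.1], [575.8, 116.0, 30.2]]
end [[478.1, 288.3, 27.8], [458.0, 187.8, 26.2], [468.0, 238.6, 26.4]]
```

Call:
apply_moves(targets=[[0,0.018,-0.033,0,0,0,-2.5],[0,0.036,-0.065,0,0,0,-5],[0,0.054,-0.098,0,0,0,-7.5],[0,0.072,-0.13,0,0,0,-10],[0,0.09,-0.162,0,0,0,-12.5],[0,0.108,-0.194,0,0,0,-15],[0,0.126,-0.227,0,0,0,-17.5],[0,0.144,-0.259,0,0,0,-20]], grip_force=40)

```text
time_s: 0.77
tool_pos: [0.2945, 0.3193, 0.2303]
eef_rot: [2.781, 1.459, -0.003]
ft_force: [0.9, 0.2, -0.4]
width: 0.0853
```

Call:
apply_moves(targets=[[0,0.018,-0.033,0,0,0,-2.5],[0,0.036,-0.065,0,0,0,-5],[0,0.054,-0.098,0,0,0,-7.5],[0,0.072,-0.13,0,0,0,-10],[0,0.09,-0.162,0,0,0,-12.5],[0,0.108,-0.194,0,0,0,-15],[0,0.126,-0.227,0,0,0,-17.5],[0,0.144,-0.259,0,0,0,-20]])

```text
time_s: 1.43
tool_pos: [0.4388, 0.0585, 0.2302]
eef_rot: [2.994, 0.95, -0.004]
ft_force: [1.5, 1.0, -0.3]
width: 0.0854
```

Run:
```python
from h import *
t=cv2.imread("pics/top0.png");s=cv2.imread("pics/scene0.png")
for k,pt,z in(("vialcap",(298,171),.045),("jarcap",(101,224),.045),("droppercap",(366,169),.075)): print(k,ray("top",pt,z))
o=arm.get_obs();print(o["time_s"],o["tool_pos"],o["eef_rot"],o["joint_positions"])
```

```text
vialcap [[ 0.62493386 -0.1258186 ]]
jarcap [[0.49203192 0.34204793]]
droppercap [[ 0.62706514 -0.28315138]]
1.4333 [0.43879787 0.05846028 0.23021605] [ 2.99405823  0.95045109 -0.00367524] [-2.29476461e-02  1.31812144e-01  1.83110486e+00 -1.12156579e-03
  1.18079386e+00 -6.37288636e-01]
```

Call:
apply_moves(targets=[[0,0.02,-0.036,0,0,0,-2],[0,0.04,-0.072,0,0,0,-4],[0,0.06,-0.107,0,0,0,-6],[0,0.082,-0.143,0,0,0,-8],[0,0.103,-0.18,0,0,0,-10],[0,0.124,-0.216,-0.03,0,0,-12],[0,0.145,-0.2545,-0.06,0,0,-13.1],[0,0.145,-0.2545,-0.09,0,0,-13.1]])

```text
time_s: 2.1
tool_pos: [0.5875, -0.1997, 0.1462]
eef_rot: [3.078, 0.597, 0.007]
ft_force: [2.1, -0.7, 0.7]
width: 0.0853
```

Run:
```python
from h import *
o=arm.get_obs();print(o["tool_pos"],o["eef_rot"])
t=arm.capture("top");s=arm.capture("scene")
c=np.zeros((480,800,3),np.uint8);c[:,:400]=cv2.resize(t[130:250,265:365],(400,480),interpolation=2);c[:,400:]=cv2.resize(s[90:210,110:210],(400,480),interpolation=2)
cv2.imwrite("pics/a1.png",c)
```

```text
[ 0.58745161 -0.19971427  0.14624277] [3.07796813 0.59713799 0.00708408]
```

View pics/a1.png

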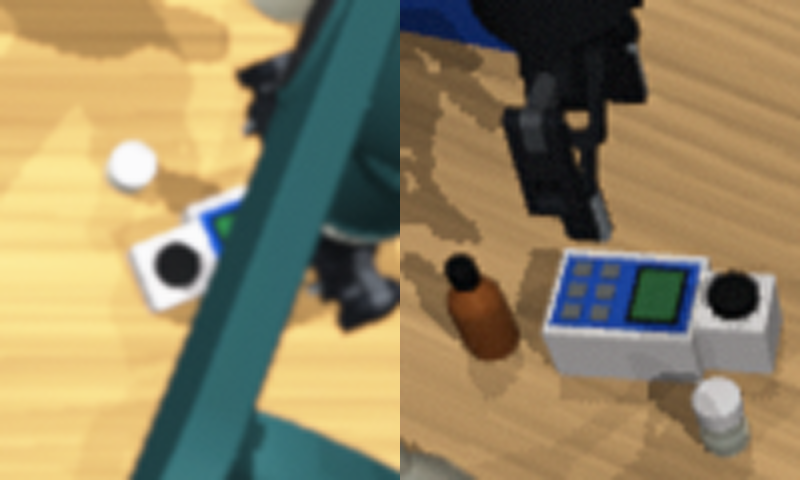

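The open jaws straddle the wide body, with the vial and dropper clear. I'll descend.

Call:
apply_moves(targets=[[0,-0.003,0.003,-0.02,0,0,0],[0,-0.003,0.003,-0.045,0,0,0],[0,-0.003,0.003,-0.07,0,0,0],[0,-0.003,0.003,-0.095,0,0,0],[0,-0.003,0.003,-0.115,0,0,0],[0,-0.003,0.003,-0.127,0,0,0],[0,-0.003,0.003,-0.134,0,0,0],[0,-0.003,0.003,-0.134,0,0,0]])

```text
time_s: 2.87
tool_pos: [0.5766, -0.192, 0.0036]
eef_rot: [-3.078, -0.598, 0.018]
ft_force: [0.6, 0.5, 0.7]
width: 0.0854
```

Call:
apply_moves(targets=[[0.2,0,0,0,0,0,0],[0.3,0,0,0,0,0,0],[0.4,0,0,0,0,0,0],[0.5,0,0,0,0,0,0],[0.6,0,0,0,0,0,0],[0.6,0,0,0,0,0,0],[0.6,0,0,0,0,0,0],[0.6,0,0,0,0,0,0]], grip_force=50)

```text
time_s: 3.53
tool_pos: [0.5785, -0.1924, 0.0055]
eef_rot: [-3.08, -0.598, 0.013]
ft_force: [0.5, 2.4, 6.3]
width: 0.0595
```

The grip is too low: TCP 5.5 mm above the underside, and the fingertips would hit the foam. I'll open, rise 8 mm and grip again.

Call:
apply_moves(targets=[[0.2,0,0,0,0,0,0],[0,0,0,0,0,0,0],[0,0,0,0,0,0,0],[0,0,0,0,0,0,0],[0,0.002,-0.002,0.004,0,0,0],[0,0.004,-0.004,0.009,0,0,0],[0,0.004,-0.004,0.009,0,0,0],[0,0.004,-0.004,0.009,0,0,0]])

```text
time_s: 4.2
tool_pos: [0.5833, -0.1969, 0.0151]
eef_rot: [-3.081, -0.598, 0.011]
ft_force: [-0.4, 0.0, -1.0]
width: 0.0855
```

Run:
```python
from h import *
from scipy.spatial.transform import Rotation as R
o=arm.get_obs();M=R.from_rotvec(o["eef_rot"]).as_matrix();print(o["tool_pos"],o["width"]);print(M.round(4),o["qvel"].round(3),o["ft_force"])
```

```text
[ 0.58326416 -0.19692226  0.01507459] 0.08552934691059175
[[ 0.9274  0.3741 -0.0076]
 [ 0.3741 -0.9274  0.0021]
 [-0.0062 -0.0047 -1.    ]] [0.002 0.005 0.014 0.    0.001 0.   ] [-0.43336413  0.0366627  -0.96968551]
```

Call:
apply_moves(targets=[[0,0,0,0,-0.1,-0.4,0],[0,0,0,0,-0.1,-0.4,0],[0.3,0,0,0,-0.1,-0.4,0],[0.5,0,0,0,-0.1,-0.4,0],[0.6,0,0,0,-0.1,-0.4,0],[0.6,0,0,0,-0.1,-0.4,0],[0.6,0,0,0,-0.1,-0.4,0],[0.6,0,0,0,-0.1,-0.4,0]], grip_force=50)

```text
time_s: 4.87
tool_pos: [0.5828, -0.1969, 0.0152]
eef_rot: [-3.083, -0.599, 0.002]
ft_force: [-2.5, -0.5, 5.2]
width: 0.059
```

Call:
apply_moves(targets=[[0.6,0,0,0.01,0,0,0],[0.6,0,0,0.025,0,0,0],[0.6,0,0,0.045,0,0,0],[0.6,0,0,0.065,0,0,0],[0.6,0,0,0.085,0,0,0],[0.6,0,0,0.1,0,0,0],[0.6,0,0,0.11,0,0,0],[0.6,0,0,0.11,0,0,0]])

```text
time_s: 5.53
tool_pos: [0.5843, -0.1974, 0.1275]
eef_rot: [3.082, 0.599, 0.003]
ft_force: [0.7, -0.4, -4.0]
width: 0.0588
```

Call:
apply_moves(targets=[[0.6,0,0.017,0,0,0,-5],[0.6,0,0.034,0,0,0,-10],[0.6,0,0.051,0,0,0,-15],[0.6,0,0.068,0,0,0,-20],[0.6,0,0.085,0,0,0,-25],[0.6,0,0.102,0,0,0,-30],[0.6,0,0.119,0,0,0,-35],[0.6,0,0.136,0,0,0,-40]])

```text
time_s: 6.2
tool_pos: [0.5833, -0.0602, 0.126]
eef_rot: [3.1, -0.499, -0.001]
ft_force: [-0.5, -0.4, -3.8]
width: 0.0591
```

Call:
apply_moves(targets=[[0.6,0,0.017,0,0,0,-5],[0.6,0,0.034,0,0,0,-10],[0.6,0,0.051,0,0,0,-15],[0.6,0,0.068,0,0,0,-20],[0.6,0,0.085,0,0,0,-25],[0.6,0,0.102,0,0,0,-30],[0.6,0,0.119,0,0,0,-35],[0.6,0,0.136,0,0,0,-40]])

```text
time_s: 6.87
tool_pos: [0.5823, 0.0767, 0.1246]
eef_rot: [2.739, -1.535, -0.005]
ft_force: [0.0, -0.0, -4.0]
width: 0.0591
```

```bash
cat >> h.py <<'E'
def st():
    from scipy.spatial.transform import Rotation as R
    o=arm.get_obs();M=R.from_rotvec(o["eef_rot"]).as_matrix()
    z=M[:,2];print("t",o["time_s"],"pos",o["tool_pos"].round(4),"yaw",np.degrees(np.arctan2(M[1,0],M[0,0])).round(2),"tiltfix deg",np.degrees(np.cross(z,[0,0,-1])).round(2),"v",np.abs(o["qvel"]).max().round(3),"F",o["ft_force"].round(1),"T",o["wrist_torque"].round(2),"w",o["width"].round(4))
    return o
E
python3 -c "
from h import *
print(st()['joint_positions'])"
```

```text
Traceback (most recent call last):
  File "h.py", line 25, in st
    z=M[:,2];print("t",o["time_s"],"pos",o["tool_pos"].round(4),"yaw",np.degrees(np.arctan2(M[1,0],M[0,0])).round(2),"tiltfix deg",np.degrees(np.cross(z,[0,0,-1])).round(2),"v",np.abs(o["qvel"]).max().round(3),"F",o["ft_force"].round(1),"T",o["wrist_torque"].round(2),"w",o["width"].round(4))
                                                                                                                                                                                                                                                                                ^^^^^^^^^^^^^^^^
AttributeError: 'float' object has no attribute 'round'
```

Call:
apply_moves(targets=[[0.6,0.001,0.02,0,0,0,-6],[0.6,0.002,0.04,0,0,0,-12],[0.6,0.003,0.06,0,0,0,-18],[0.6,0.004,0.08,0,0,0,-24],[0.6,0.005,0.1,0,0,0,-30],[0.6,0.006,0.12,0,0,0,-36],[0.6,0.006,0.138,0,0,0,-42.6],[0.6,0.006,0.138,0,0,0,-42.6]])

```text
time_s: 7.53
tool_pos: [0.5874, 0.218, 0.1232]
eef_rot: [1.99, -2.43, -0.01]
ft_force: [-0.1, 0.8, -3.2]
width: 0.0594
```

Call:
apply_moves(targets=[[0.6,0,0,0,0,0,0],[0.6,0,0,-0.01,0,0,0],[0.6,0,0,-0.02,0,0,0],[0.6,0,0,-0.03,0,0,0],[0.6,0,0,-0.04,0,0,0],[0.6,0,0,-0.045,0,0,0],[0.6,0,0,-0.045,0,0,0],[0.6,0,0,-0.045,0,0,0]])

```text
time_s: 8.2
tool_pos: [0.5872, 0.2177, 0.0776]
eef_rot: [1.989, -2.429, -0.011]
ft_force: [0.9, -0.5, -4.4]
width: 0.0592
```

```bash
sed -i 's/o\["width"\].round(4)/round(o["width"],4)/;s/o\["time_s"\]/round(o["time_s"],2)/' h.py
python3 - <<'E'
from h import *
print(st()["joint_positions"].round(2))
t=arm.capture("top");s=arm.capture("scene");cv2.imwrite("pics/t2.png",t);cv2.imwrite("pics/s2.png",s)
c=np.zeros((480,800,3),np.uint8);c[:,:400]=cv2.resize(t[125:245,105:205],(400,480),interpolation=2);c[:,400:]=cv2.resize(s[180:312,275:385],(400,480),interpolation=2)
cv2.imwrite("pics/a2.png",c)
E
```

```text
t 8.2 pos [0.5872 0.2177 0.0776] yaw -101.38 tiltfix deg [-0.22 -0.35 -0.  ] v 0.017 F [ 0.9 -0.5 -4.4] T [ 0.04 -0.05  0.01] w 0.0592
[0.24 0.56 1.6  0.01 0.99 2.01]
```

View pics/a2.png

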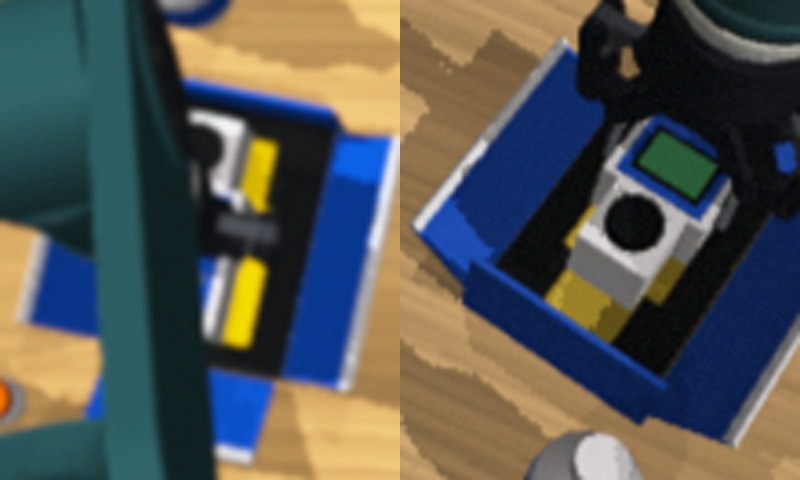

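Run:
```python
from h import *
c0=np.array([.595,.2133]);yaw=np.radians(-11.1);Rm=np.array([[np.cos(yaw),-np.sin(yaw)],[np.sin(yaw),np.cos(yaw)]])
def edge(n,im,p,q,z):
    # half-level crossing from inside p to outside q (case mm)
    t=np.linspace(0,1,121)[:,None];cs=np.array(p)+t*(np.array(q)-p);w=cs/1000@Rm.T+c0
    px=proj(n,np.c_[w,np.full(len(w),z)]).astype(np.float32)
    v=cv2.remap(im,px[:,0],px[:,1],cv2.INTER_LINEAR).ravel();half=(v[:30].mean()+np.median(v[-25:]))/2
    i=np.argmax(v<half);return cs[i]
for n,zz in(("top",dict(px=.004,mx=.016,py=.004,my=.016,sh=.004)),("scene",dict(mx=.004,py=.016,my=.004,sh=.016))):
    im=cv2.GaussianBlur(cv2.imread(f"pics/{n}0.png"),(0,0),.5).astype(np.float32);im=np.clip(im[...,2]-im[...,0],0,None)
    S=lambda L:(np.median(L).round(1),np.round(L,1).tolist())
    for sgn,k in((1,"py"),(-1,"my")):
        print(n,k,"wide",S([edge(n,im,(x,sgn*22),(x,sgn*42),zz[k])[1] for x in range(-52,15,6)]))
        print(n,k,"narrow",S([edge(n,im,(x,sgn*12),(x,sgn*32),zz[k])[1] for x in range(30,58,6)]))
    print(n,"mx",S([edge(n,im,(-54,y),(-74,y),zz["mx"])[0] for y in range(-24,25,6)]))
    if "px" in zz: print(n,"px",S([edge(n,im,(54,y),(74,y),zz["px"])[0] for y in range(-15,16,6)]))
    print(n,"sh",S([edge(n,im,(14,y),(34,y),zz["sh"])[0] for y in(-27,27)]))
im=cv2.imread("pics/s2.png");H,Sa,V=cv2.split(cv2.cvtColor(im,cv2.COLOR_BGR2HSV))
b=box(im.shape,320,200,385,275);m=b&(H>45)&(H<90)&(Sa>80)
a,c,mm=max(comps(m),key=lambda t:t[0]);ys,xs=np.nonzero(mm);z=.0776-.0152+.042
w=(ray("scene",np.c_[xs,ys],z)-c0)@Rm*1000;r=cv2.minAreaRect(w.astype(np.float32));print("green",a,w.mean(0),r)
m=b&(V<45)&(Sa<140)
for a,c,mm in comps(m,40):
    ys,xs=np.nonzero(mm);w=(ray("scene",np.c_[xs,ys],z+.01)-c0)@Rm*1000;print("black",a,c,w.mean(0),w.min(0),w.max(0))
```

```text
top py wide (np.float64(32.3), [32.3, 32.5, 32.3, 32.3, 32.7, 32.2, 32.5, 32.3, 32.5, 32.3, 32.3, 32.3])
top py narrow (np.float64(22.5), [22.7, 22.3, 22.5, 22.3, 22.5])
top my wide (np.float64(-33.7), [-33.7, -33.8, -33.8, -34.0, -33.7, -33.7, -33.7, -33.5, -33.7, -33.5, -33.5, -33.5])
top my narrow (np.float64(-23.5), [-23.7, -23.5, -23.5, -23.5, -23.7])
top mx (np.float64(-64.8), [-64.8, -64.8, -64.7, -65.0, -64.8, -65.0, -64.7, -64.5, -64.2])
top px (np.float64(64.7), [64.7, 64.7, 64.7, 64.7, 64.8, 64.8])
top sh (np.float64(24.8), [24.8, 24.8])
scene py wide (np.float64(32.3), [32.2, 32.3, 32.3, 32.3, 32.2, 32.2, 32.2, 32.3, 32.3, 32.3, 32.3, 32.5])
scene py narrow (np.float64(22.3), [21.7, 22.3, 22.3, 22.5, 22.3])
scene my wide (np.float64(-32.3), [-32.3, -32.5, -32.5, -32.3, -32.5, -32.2, -32.3, -32.3, -32.5, -32.3, -32.0, -32.3])
scene my narrow (np.float64(-22.5), [-22.7, -22.5, -22.3, -22.7, -22.3])
scene mx (np.float64(-61.5), [-61.5, -61.3, -61.7, -61.5, -61.8, -61.5, -61.7, -61.3, -61.7])
scene sh (np.float64(27.1), [27.3, 26.8])
green 247 [-3.70317337  4.12356019] ((-3.7867841720581055, 3.84591007232666), (26.86488151550293, 36.289634704589844), 0.5248454213142395)
black 1969 [356.99949213 227.21178263] [-1.88086688 15.66609235] [-83.85893001 -63.08485403] [104.0338608  65.1666288]
black 181 [338.94475138 240.97790055] [43.88800262  4.27155692] [29.09023084 -8.74357958] [58.44335626 17.418078  ]
```

Call:
apply_moves(targets=[[0.6,0.0015,-0.002,-0.005,-0.1,-0.2,0.1],[0.6,0.003,-0.004,-0.012,-0.2,-0.3,0.2],[0.6,0.003,-0.0043,-0.02,-0.2,-0.3,0.2],[0.6,0.003,-0.0043,-0.028,-0.2,-0.3,0.2],[0.6,0.003,-0.0043,-0.034,-0.2,-0.3,0.2],[0.6,0.003,-0.0043,-0.038,-0.2,-0.3,0.2],[0.6,0.003,-0.0043,-0.038,-0.2,-0.3,0.2],[0.6,0.003,-0.0043,-0.038,-0.2,-0.3,0.2]])

```text
time_s: 8.97
tool_pos: [0.5907, 0.2137, 0.0401]
eef_rot: [-1.994, 2.426, 0.0]
ft_force: [0.4, -0.1, -3.3]
width: 0.0592
```

```bash
cat > chk.py <<'E'
from h import *
import sys
c0=np.array([.595,.2133]);yaw=np.radians(-11.1);Rm=np.array([[np.cos(yaw),-np.sin(yaw)],[np.sin(yaw),np.cos(yaw)]])
o=st();im=arm.capture("scene");cv2.imwrite(f"pics/{sys.argv[1]}.png",im);H,Sa,V=cv2.split(cv2.cvtColor(im,cv2.COLOR_BGR2HSV))
z=o["tool_pos"][2]-.0152+.042
b=box(im.shape,310,190,395,285);m=b&(H>45)&(H<90)&(Sa>80)
a,c,mm=max(comps(m),key=lambda t:t[0]);ys,xs=np.nonzero(mm)
w=(ray("scene",np.c_[xs,ys],z)-c0)@Rm*1000;r=cv2.minAreaRect(w.astype(np.float32));print("green",a,w.mean(0).round(1),r,"target (0.45,0); tcp case",((o["tool_pos"][:2]-c0)@Rm*1000).round(1))
E
python3 chk.py s3
python3 - <<'E'
import cv2
s=cv2.imread("pics/s3.png");cv2.imwrite("pics/a3.png",cv2.resize(s[180:312,275:405],(590,600),interpolation=2))
E
```

```text
t 8.97 pos [0.5907 0.2137 0.0401] yaw -101.17 tiltfix deg [-0.04  0.02  0.  ] v 0.013 F [ 0.4 -0.1 -3.3] T [-0.06 -0.04  0.06] w 0.0592
green 230 [0.2 0.7] ((0.09551334381103516, 0.6175270080566406), (36.84774398803711, 26.587203979492188), 88.60430908203125) target (0.45,0); tcp case [-4.3 -0.5]
```

View pics/a3.png

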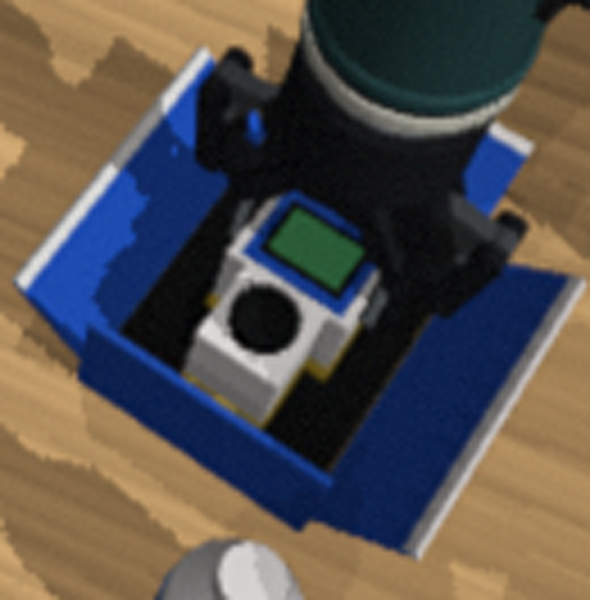

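Call:
apply_moves(targets=[[0.6,0,0,-0.002,0,0,0],[0.6,0,0,-0.004,0,0,0],[0.6,0,0,-0.006,0,0,0],[0.6,0,0,-0.008,0,0,0],[0.6,0,0,-0.01,0,0,0],[0.6,0,0,-0.012,0,0,0],[0.6,0,0,-0.013,0,0,0],[0.6,0,0,-0.013,0,0,0]])

```text
time_s: 9.68
tool_pos: [0.5908, 0.2137, 0.0272]
eef_rot: [-1.994, 2.426, 0.0]
ft_force: [0.7, 1.1, -4.4]
width: 0.059
```

```bash
python3 chk.py s4
```

```text
t 9.68 pos [0.5908 0.2137 0.0272] yaw -101.16 tiltfix deg [-0.04  0.03  0.  ] v 0.006 F [ 0.7  1.1 -4.4] T [-0.03  0.02 -0.03] w 0.059
green 221 [0.3 0.8] ((0.3347587585449219, 0.4470348358154297), (26.696420669555664, 36.50808334350586), 0.8650364875793457) target (0.45,0); tcp case [-4.2 -0.4]
```

The underside is 4 mm inside the pocket with no contact force. I'll continue down.

Call:
apply_moves(targets=[[0.6,0,0,-0.002,0,0,0],[0.6,0,0,-0.0035,0,0,0],[0.6,0,0,-0.005,0,0,0],[0.6,0,0,-0.006,0,0,0],[0.6,0,0,-0.007,0,0,0],[0.6,0,0,-0.0075,0,0,0],[0.6,0,0,-0.008,0,0,0],[0.6,0,0,-0.008,0,0,0]])

```text
time_s: 10.4
tool_pos: [0.5909, 0.2137, 0.0193]
eef_rot: [-1.994, 2.426, 0.0]
ft_force: [0.3, -0.1, -4.8]
width: 0.0591
```

```bash
python3 chk.py s5
```

```text
t 10.4 pos [0.5909 0.2137 0.0193] yaw -101.17 tiltfix deg [-0.05  0.04  0.  ] v 0.003 F [ 0.3 -0.1 -4.8] T [ 0.02 -0.01 -0.03] w 0.0591
green 219 [0.4 0.9] ((0.32794857025146484, 0.6534595489501953), (36.56316375732422, 26.404550552368164), 88.87902069091797) target (0.45,0); tcp case [-4.1 -0.4]
```

Still carrying the meter's weight, with the floor less than 1 mm away. I'll go down until contact.

Call:
apply_moves(targets=[[0.6,0,0,-0.0005,0,0,0],[0.6,0,0,-0.0005,0,0,0],[0.6,0,0,-0.001,0,0,0],[0.6,0,0,-0.001,0,0,0],[0.6,0,0,-0.0015,0,0,0],[0.6,0,0,-0.0015,0,0,0],[0.6,0,0,-0.0015,0,0,0],[0.6,0,0,-0.0015,0,0,0]])

```text
time_s: 11.12
tool_pos: [0.591, 0.2137, 0.0192]
eef_rot: [-1.994, 2.426, -0.0]
ft_force: [-2.8, -1.3, 8.7]
width: 0.0592
```

It is seated: contact at z = 19.2 mm, exactly the expected height. I'll release gradually and retreat upwards.

Call:
apply_moves(targets=[[0.3,0,0,0.0005,0,0,0],[0.2,0,0,0.001,0,0,0],[0.1,0,0,0.001,0,0,0],[0,0,0,0.001,0,0,0],[0,0,0,0.001,0,0,0],[0,0,0,0.001,0,0,0],[0,0,0,0.005,0,0,0],[0,0,0,0.015,0,0,0]])

```text
time_s: 11.78
tool_pos: [0.5899, 0.2135, 0.0334]
eef_rot: [1.994, -2.426, -0.001]
ft_force: [0.4, -0.4, 0.7]
width: 0.085
```

Call:
apply_moves(targets=[[0,0,0,0.02,0,0,0],[0,0,0,0.045,0,0,0],[0,0,0,0.07,0,0,0],[0,0,0,0.1,0,0,0],[0,0,0,0.13,0,0,0],[0,-0.03,-0.03,0.15,0,0,0],[0,-0.06,-0.06,0.15,0,0,0],[0,-0.09,-0.09,0.15,0,0,0]])

```text
time_s: 12.45
tool_pos: [0.5052, 0.1276, 0.186]
eef_rot: [-1.994, 2.423, -0.003]
ft_force: [0.5, -0.9, 0.5]
width: 0.0854
```

Run:
```python
from h import *
print(st()["joint_positions"].round(2))
t=arm.capture("top");s=arm.capture("scene");cv2.imwrite("pics/t6.png",t);cv2.imwrite("pics/s6.png",s)
c=np.zeros((540,800,3),np.uint8);c[:,:400]=cv2.resize(t[110:245,95:195],(400,540),interpolation=2);c[:,400:]=cv2.resize(s[175:324,280:390],(400,540),interpolation=2)
cv2.imwrite("pics/a6.png",c)
```

```text
t 12.45 pos [0.5052 0.1276 0.186 ] yaw -101.08 tiltfix deg [-0.04  0.23  0.  ] v 0.961 F [ 0.5 -0.9  0.5] T [-0.    0.02 -0.02] w 0.0854
[0.11 0.29 1.74 0.   1.11 1.88]
```

View pics/a6.png

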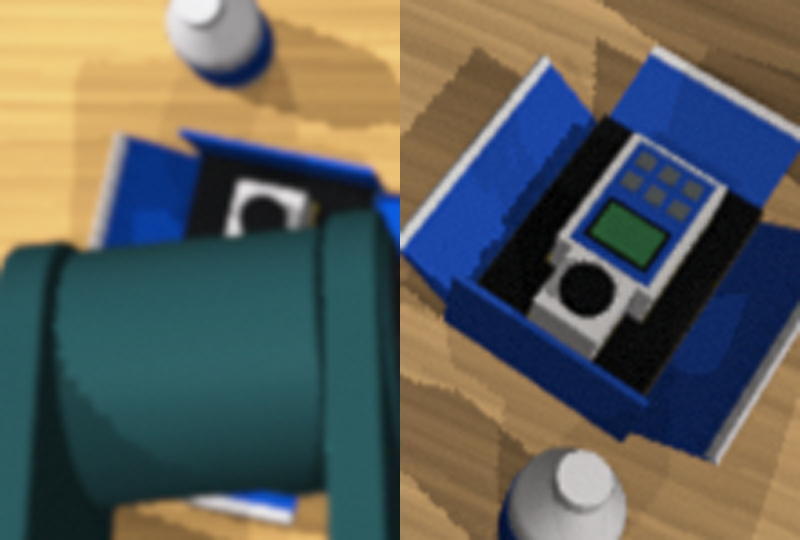

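The meter is seated flat in the pocket with its nose towards the fixed wall, its outline parallel to the insert (cap at (587,290), screen at (627,235) in the crop). The flaps are already standing at about 0.5 rad. Next I'll close the gripper and go outside the end flap.

Call:
apply_moves(targets=[[0.3,-0.01,0.015,0,0,0,0],[0.6,-0.02,0.03,0,0,0,0],[1,-0.03,0.05,0,0,0,0],[1,-0.04,0.07,0,0,0,0],[1,-0.05,0.09,0,0,0,0],[1,-0.06,0.105,0,0,0,0],[1,-0.067,0.116,0,0,0,0],[1,-0.067,0.116,0,0,0,0]])

```text
time_s: 13.22
tool_pos: [0.4295, 0.2428, 0.1842]
eef_rot: [1.991, -2.422, -0.007]
ft_force: [0.0, 0.1, 0.0]
width: 0.0002
```

```bash
cat > fl.py <<'E'
from h import *
import sys
C=np.array([.5965,.2127]);yw=np.radians(-11.1);Rc=np.array([[np.cos(yw),-np.sin(yw)],[np.sin(yw),np.cos(yw)]])
U=dict(end=(np.array([-1,0]),83),left=(np.array([0,1]),57),right=(np.array([0,-1]),57))
def case(o):
    p=o["tool_pos"];print("case mm",((p[:2]-C)@Rc*1000).round(1),(p[2]*1000).round(1))
def plan(k,rows,o):  # rows of (radial distance from hinge outward, z) mm for the TCP; prints world shift
    u,h=U[k]
    for r,z in rows:
        w=Rc@(u*(h+r)/1000)+C;print((r,z),np.r_[w-o["tool_pos"][:2],z/1000-o["tool_pos"][2]].round(4).tolist())
E
python3 - <<'E'
from fl import *
o=st();case(o);plan("end",[(78,120),(78,10)],o)
# refined rim heights, current pictures
s=cv2.imread("pics/s6.png")
E
```

```text
t 13.22 pos [0.4295 0.2428 0.1842] yaw -101.14 tiltfix deg [ 0.04 -0.43  0.  ] v 0.045 F [0.  0.1 0. ] T [-0.02 -0.03 -0.  ] w 0.0002
case mm [-169.7   -2.7] 184.2
(78, 120) [0.0091, 0.0009, -0.0642]
(78, 10) [0.0091, 0.0009, -0.1742]
```

Call:
apply_moves(targets=[[1,0.002,0.001,-0.03,0,-0.2,0],[1,0.004,0.001,-0.06,0,-0.4,0],[1,0.004,0.001,-0.09,0,-0.4,0],[1,0.004,0.001,-0.12,0,-0.4,0],[1,0.004,0.001,-0.14,0,-0.4,0],[1,0.004,0.001,-0.155,0,-0.4,0],[1,0.004,0.001,-0.165,0,-0.4,0],[1,0.004,0.001,-0.169,0,-0.4,0]])

```text
time_s: 13.88
tool_pos: [0.4335, 0.2433, 0.0141]
eef_rot: [1.994, -2.425, -0.0]
ft_force: [-0.7, -0.2, -0.7]
width: 0.0002
```

Run:
```python
from fl import *
o=st();case(o)
A=[.35,.5,.65,.8,.95,1.1,1.25,1.4,1.57]
plan("end",[(round(55*np.cos(a)+11+2*np.sin(a),1),round(max(10,6+55*np.sin(a)-18),1)) for a in A],o)
im=arm.capture("scene");cv2.imwrite("pics/a7.png",cv2.resize(im[140:312,275:435],(558,600),interpolation=2))
```

```text
t 13.88 pos [0.4335 0.2433 0.0141] yaw -101.16 tiltfix deg [ 0.08 -0.1   0.  ] v 0.091 F [-0.7 -0.2 -0.7] T [-0.03 -0.03 -0.08] w 0.0002
case mm [-165.9   -1.3] 14.1
(np.float64(63.4), 10) [0.0194, -0.0024, -0.0041]
(np.float64(60.2), np.float64(14.4)) [0.0225, -0.003, 0.0003]
(np.float64(56.0), np.float64(21.3)) [0.0266, -0.0039, 0.0072]
(np.float64(50.8), np.float64(27.5)) [0.0317, -0.0049, 0.0134]
(np.float64(44.6), np.float64(32.7)) [0.0378, -0.0061, 0.0186]
(np.float64(37.7), np.float64(37.0)) [0.0446, -0.0074, 0.0229]
(np.float64(30.2), np.float64(40.2)) [0.052, -0.0088, 0.0261]
(np.float64(22.3), np.float64(42.2)) [0.0597, -0.0103, 0.0281]
(np.float64(13.0), np.float64(43.0)) [0.0688, -0.0121, 0.0289]
```

View pics/a7.png

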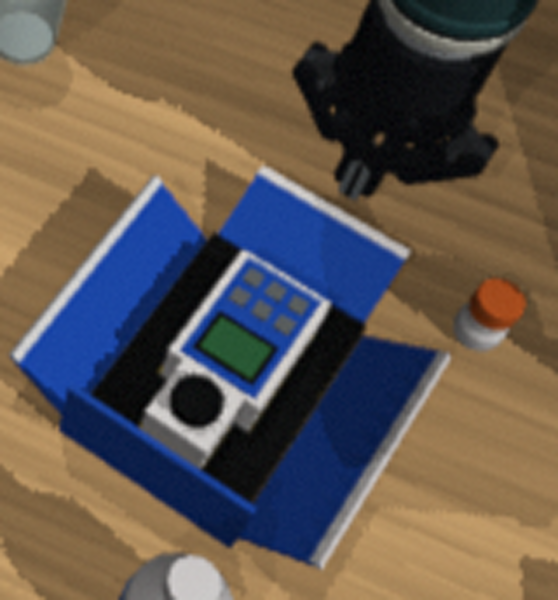

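The closed fingers stand just outside the end flap (tips at (355,180)), clear of the jar. I'll sweep the flap up along its arc.

Call:
apply_moves(targets=[[1,0.007,-0.001,-0.002,0,0,0],[1,0.014,-0.002,-0.001,0,0,0],[1,0.02,-0.003,0.002,0,0,0],[1,0.025,-0.004,0.006,0,0,0],[1,0.029,-0.0045,0.011,0,0,0],[1,0.034,-0.0055,0.016,0,0,0],[1,0.038,-0.006,0.019,0,0,0],[1,0.042,-0.007,0.022,0,0,0]])

```text
time_s: 14.6
tool_pos: [0.4757, 0.2365, 0.0376]
eef_rot: [1.994, -2.426, -0.001]
ft_force: [-2.3, 0.9, 2.7]
width: -0.0
```

Call:
apply_moves(targets=[[1,0.004,-0.0005,0.002,0,0,0],[1,0.008,-0.0015,0.003,0,0,0],[1,0.012,-0.0025,0.0045,0,0,0],[1,0.016,-0.003,0.006,0,0,0],[1,0.018,-0.0035,0.0065,0,0,0],[1,0.02,-0.004,0.0065,0,0,0],[1,0.022,-0.0045,0.0065,0,0,0],[1,0.022,-0.0045,0.0065,0,0,0]])

```text
time_s: 15.27
tool_pos: [0.4981, 0.2319, 0.044]
eef_rot: [1.994, -2.426, -0.0]
ft_force: [0.5, 0.5, -0.0]
width: 0.0003
```

Run:
```python
from fl import *
o=st();case(o)
plan("end",[(16,43),(13,43),(12,43),(11,43)],o)
im=arm.capture("scene");cv2.imwrite("pics/a8.png",cv2.resize(im[140:312,275:435],(558,600),interpolation=2))
```

```text
t 15.27 pos [0.4981 0.2319 0.044 ] yaw -101.16 tiltfix deg [ 0.05 -0.07  0.  ] v 0.005 F [ 0.5  0.5 -0. ] T [ 0.05  0.04 -0.01] w 0.0003
case mm [-1.002e+02 -1.000e-01] 44.0
(16, 43) [0.0012, -0.0001, -0.001]
(13, 43) [0.0042, -0.0007, -0.001]
(12, 43) [0.0051, -0.0009, -0.001]
(11, 43) [0.0061, -0.0011, -0.001]
```

View pics/a8.png

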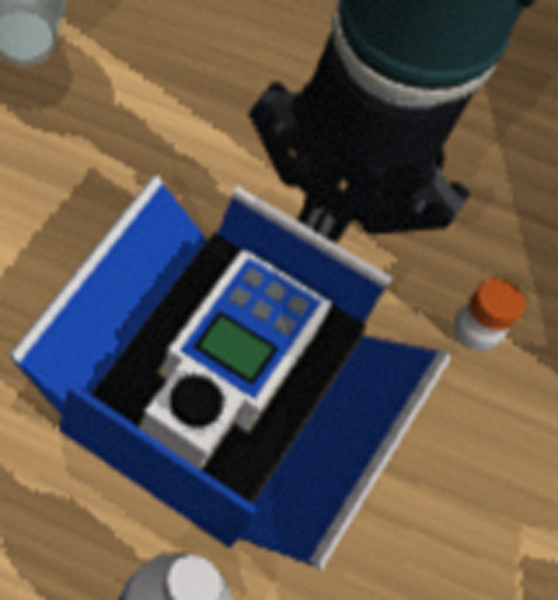

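The end flap is nearly up. I'll press on until its stop is felt.

Call:
apply_moves(targets=[[1,0.001,-0.0002,-0.001,0,0,0],[1,0.002,-0.0004,-0.001,0,0,0],[1,0.003,-0.0006,-0.001,0,0,0],[1,0.004,-0.0008,-0.001,0,0,0],[1,0.0045,-0.0009,-0.001,0,0,0],[1,0.005,-0.001,-0.001,0,0,0],[1,0.005,-0.001,-0.001,0,0,0],[1,0.005,-0.001,-0.001,0,0,0]])

```text
time_s: 15.98
tool_pos: [0.5027, 0.2309, 0.0429]
eef_rot: [1.994, -2.426, -0.0]
ft_force: [-1.6, -1.1, -1.4]
width: -0.0002
```

Call:
apply_moves(targets=[[1,0.0005,-0.0001,0,0,0,0],[1,0.001,-0.0002,0,0,0,0],[1,0.0015,-0.0003,0,0,0,0],[1,0.002,-0.0004,0,0,0,0],[1,0.002,-0.0004,0,0,0,0],[1,0.002,-0.0004,0,0,0,0],[1,0.002,-0.0004,0,0,0,0],[1,0.002,-0.0004,0,0,0,0]])

```text
time_s: 16.65
tool_pos: [0.5029, 0.2308, 0.0428]
eef_rot: [1.992, -2.424, -0.004]
ft_force: [-6.5, 3.4, 3.7]
width: -0.0003
```

Run:
```python
from fl import *
o=st();case(o)
```

```text
t 16.65 pos [0.5029 0.2308 0.0428] yaw -101.18 tiltfix deg [ 0.05 -0.28  0.  ] v 0.001 F [-6.5  3.4  3.7] T [0.55 1.01 0.03] w -0.0003
case mm [-95.4  -0.3] 42.8
```

The stop is reached at about 7 N. I'll back off, rise and turn for the right flap.

Call:
apply_moves(targets=[[1,-0.005,0.001,0,0,0,0],[1,-0.02,0.004,0,0,0,0],[1,-0.04,0.006,0.005,0,0,0],[1,-0.05,0,0.03,0,0,6],[1,-0.05,-0.02,0.06,0,0,12],[1,-0.04,-0.045,0.09,0,0,18],[1,-0.02,-0.075,0.1,0,0,24],[1,0,-0.105,0.1,0,0,30]])

```text
time_s: 17.32
tool_pos: [0.5059, 0.1252, 0.1465]
eef_rot: [-2.561, 1.819, -0.008]
ft_force: [1.6, 0.4, 0.2]
width: -0.0001
```

Call:
apply_moves(targets=[[1,0.01,-0.01,0,0,0,7],[1,0.025,-0.02,0,0,0,14],[1,0.04,-0.03,0,0,0,21],[1,0.055,-0.04,0,0,0,28],[1,0.065,-0.05,0,0,0,35],[1,0.068,-0.055,0,0,0,42],[1,0.068,-0.055,0,0,0,49],[1,0.068,-0.055,0,0,0,56]])

```text
time_s: 17.98
tool_pos: [0.5748, 0.0694, 0.1465]
eef_rot: [-3.114, 0.395, -0.009]
ft_force: [-1.2, 0.5, -0.2]
width: -0.0002
```

Run:
```python
from fl import *
o=st();case(o);plan("right",[(80,140),(80,12)],o)
t=arm.capture("top");cv2.imwrite("pics/t9.png",t)
```

```text
t 17.98 pos [0.5748 0.0694 0.1465] yaw -14.47 tiltfix deg [-0.08  0.35  0.  ] v 1.461 F [-1.2  0.5 -0.2] T [-0.03 -0.03 -0.  ] w -0.0002
case mm [   6.3 -144.8] 146.5
(80, 140) [-0.0047, 0.0089, -0.0065]
(80, 12) [-0.0047, 0.0089, -0.1345]
```

Call:
apply_moves(targets=[[1,-0.003,0.002,0,0,0,3.4],[1,-0.005,0.004,-0.02,0,0.3,3.4],[1,-0.005,0.005,-0.05,0,0.3,3.4],[1,-0.005,0.005,-0.08,0,0.3,3.4],[1,-0.005,0.005,-0.105,0,0.3,3.4],[1,-0.005,0.005,-0.122,0,0.3,3.4],[1,-0.005,0.005,-0.13,0,0.3,3.4],[1,-0.005,0.005,-0.132,0,0.3,3.4]])

```text
time_s: 18.7
tool_pos: [0.5688, 0.0745, 0.0131]
eef_rot: [-3.127, 0.294, 0.003]
ft_force: [0.2, 0.8, -0.8]
width: -0.0
```

Run:
```python
from fl import *
o=st();case(o)
A=[.4,.55,.7,.85,1.0,1.15,1.3,1.45]
plan("right",[(round(55*np.cos(a)+11+2*np.sin(a),1),round(max(10,6+55*np.sin(a)-18),1)) for a in A]+[(11,43)],o)
```

```text
t 18.7 pos [0.5688 0.0745 0.0131] yaw -10.73 tiltfix deg [-0.08 -0.08 -0.  ] v 0.022 F [ 0.2  0.8 -0.8] T [0.02 0.05 0.  ] w -0.0
case mm [  -0.6 -141. ] 13.1
(np.float64(62.4), 10) [0.0048, 0.0211, -0.0031]
(np.float64(58.9), np.float64(16.7)) [0.0054, 0.0245, 0.0036]
(np.float64(54.4), np.float64(23.4)) [0.0063, 0.0289, 0.0103]
(np.float64(48.8), np.float64(29.3)) [0.0074, 0.0344, 0.0162]
(np.float64(42.4), np.float64(34.3)) [0.0086, 0.0407, 0.0212]
(np.float64(35.3), np.float64(38.2)) [0.01, 0.0477, 0.0251]
(np.float64(27.6), np.float64(41.0)) [0.0115, 0.0552, 0.0279]
(np.float64(19.6), np.float64(42.6)) [0.013, 0.0631, 0.0295]
(11, 43) [0.0147, 0.0715, 0.0299]
```

Call:
apply_moves(targets=[[1,0.002,0.008,-0.002,0,0,0],[1,0.003,0.016,0,0,0,0],[1,0.005,0.022,0.003,0,0,0],[1,0.006,0.027,0.008,0,0,0],[1,0.007,0.032,0.014,0,0,0],[1,0.008,0.037,0.019,0,0,0],[1,0.009,0.042,0.022,0,0,0],[1,0.01,0.047,0.025,0,0,0]])

```text
time_s: 19.37
tool_pos: [0.5792, 0.1219, 0.0392]
eef_rot: [-3.127, 0.293, 0.001]
ft_force: [-0.5, -2.2, 1.5]
width: -0.0002
```

Call:
apply_moves(targets=[[1,0.001,0.004,0.001,0,0,0],[1,0.0015,0.008,0.002,0,0,0],[1,0.002,0.012,0.003,0,0,0],[1,0.003,0.015,0.004,0,0,0],[1,0.0035,0.018,0.0045,0,0,0],[1,0.004,0.0205,0.0045,0,0,0],[1,0.0045,0.0225,0.0045,0,0,0],[1,0.0045,0.0225,0.0045,0,0,0]])

```text
time_s: 20.03
tool_pos: [0.5835, 0.1442, 0.0436]
eef_rot: [-3.128, 0.293, 0.001]
ft_force: [-0.0, -3.1, 0.6]
width: -0.0
```

Run:
```python
from fl import *
o=st();case(o);plan("right",[(12.4,43),(11,43)],o)
```

```text
t 20.03 pos [0.5835 0.1442 0.0436] yaw -10.69 tiltfix deg [-0.02 -0.05 -0.  ] v 0.011 F [-0.  -3.1  0.6] T [-0.39  0.13  0.06] w -0.0
case mm [  0.4 -69.7] 43.6
(12.4, 43) [-0.0004, 0.0004, -0.0006]
(11, 43) [-0.0001, 0.0018, -0.0006]
```

Call:
apply_moves(targets=[[1,0,0.0005,0,0,0,0],[1,0,0.001,0,0,0,0],[1,0,0.0015,0,0,0,0],[1,0,0.002,0,0,0,0],[1,0,0.0025,0,0,0,0],[1,0,0.0025,0,0,0,0],[1,0,0.0025,0,0,0,0],[1,0,0.0025,0,0,0,0]])

```text
time_s: 20.7
tool_pos: [0.5835, 0.1445, 0.0436]
eef_rot: [3.125, -0.292, -0.002]
ft_force: [0.0, -11.1, 1.7]
width: -0.0
```

Call:
apply_moves(targets=[[1,-0.001,-0.005,0,0,0,0],[1,-0.004,-0.02,0,0,0,0],[1,-0.006,-0.03,0.015,0,0,0],[1,-0.006,-0.03,0.05,0,0,0],[1,-0.004,-0.02,0.085,0,0,0],[1,0,0,0.115,0,0,0],[1,0.008,0.04,0.12,0,0,0],[1,0.016,0.08,0.12,0,0,0]])

```text
time_s: 21.37
tool_pos: [0.6017, 0.2246, 0.1673]
eef_rot: [-3.128, 0.297, -0.007]
ft_force: [1.2, 0.2, -0.6]
width: -0.0001
```

Call:
apply_moves(targets=[[1,0.005,0.025,0,0,0,0],[1,0.01,0.05,0,0,0,0],[1,0.015,0.075,0,0,0,0],[1,0.02,0.1,0,0,0,0],[1,0.023,0.118,0,0,0,0],[1,0.024,0.123,0,0,0,0],[1,0.024,0.123,0,0,0,0],[1,0.024,0.123,0,0,0,0]])

```text
time_s: 22.03
tool_pos: [0.6254, 0.3465, 0.1669]
eef_rot: [3.127, -0.296, 0.006]
ft_force: [0.4, -0.6, 0.4]
width: -0.0
```

Run:
```python
from fl import *
o=st();case(o);plan("left",[(80,12)],o);print(o["joint_positions"].round(2),ray("top",(153,128),0),ray("scene",(323,333),0))
im=arm.capture("scene");cv2.imwrite("pics/a9.png",cv2.resize(im[140:340,275:450],(525,600),interpolation=2))
```

```text
t 22.03 pos [0.6254 0.3465 0.1669] yaw -10.83 tiltfix deg [0.07 0.21 0.  ] v 0.013 F [ 0.4 -0.6  0.4] T [-0.04 -0.02 -0.04] w -0.0
case mm [  2.6 136.8] 166.9
(80, 12) [-0.0025, 0.0007, -0.1549]
[ 0.41  0.57  1.31 -0.    1.26  0.6 ] [[0.73717007 0.23598336]] [[0.77024669 0.24746357]]
```

View pics/a9.png

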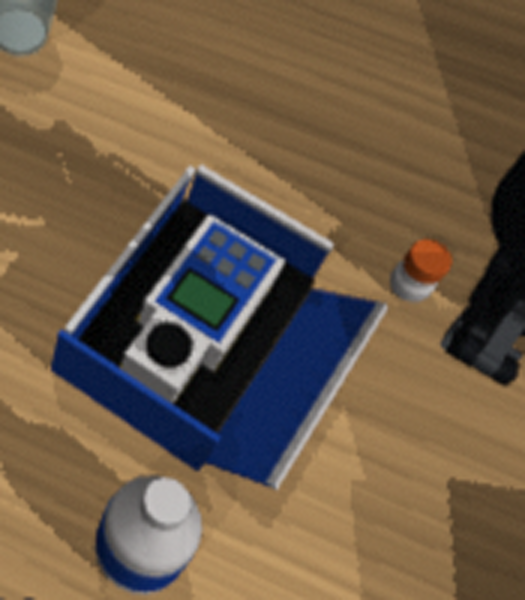

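The end and right flaps stand upright, the meter hasn't moved, and the jar and reagent bottle are clear. The left flap is next.

Call:
apply_moves(targets=[[1,-0.002,0.002,-0.03,0,0,0],[1,-0.002,0.003,-0.06,0,0.2,0],[1,-0.002,0.003,-0.09,0,0.2,0],[1,-0.002,0.003,-0.115,0,0.2,0],[1,-0.002,0.003,-0.135,0,0.2,0],[1,-0.002,0.003,-0.147,0,0.2,0],[1,-0.002,0.003,-0.153,0,0.2,0],[1,-0.002,0.003,-0.154,0,0.2,0]])

```text
time_s: 22.75
tool_pos: [0.6229, 0.3479, 0.0121]
eef_rot: [3.125, -0.299, -0.002]
ft_force: [-0.3, -0.8, -0.3]
width: -0.0001
```

Run:
```python
from fl import *
o=st();case(o)
A=[.4,.55,.7,.85,1.0,1.15,1.3,1.45]
plan("left",[(round(55*np.cos(a)+11+2*np.sin(a),1),round(max(10,6+55*np.sin(a)-18),1)) for a in A]+[(12.4,43)],o)
```

```text
t 22.75 pos [0.6229 0.3479 0.0121] yaw -10.92 tiltfix deg [ 0.12 -0.08  0.  ] v 0.023 F [-0.3 -0.8 -0.3] T [-0.03  0.01 -0.01] w -0.0001
case mm [-1.000e-01  1.378e+02] 12.1
(np.float64(62.4), 10) [-0.0034, -0.0181, -0.0021]
(np.float64(58.9), np.float64(16.7)) [-0.0041, -0.0215, 0.0046]
(np.float64(54.4), np.float64(23.4)) [-0.005, -0.0259, 0.0113]
(np.float64(48.8), np.float64(29.3)) [-0.0061, -0.0314, 0.0172]
(np.float64(42.4), np.float64(34.3)) [-0.0073, -0.0377, 0.0222]
(np.float64(35.3), np.float64(38.2)) [-0.0087, -0.0447, 0.0261]
(np.float64(27.6), np.float64(41.0)) [-0.0101, -0.0522, 0.0289]
(np.float64(19.6), np.float64(42.6)) [-0.0117, -0.0601, 0.0305]
(12.4, 43) [-0.0131, -0.0671, 0.0309]
```

Call:
apply_moves(targets=[[1,-0.002,-0.008,-0.001,0,0,0],[1,-0.003,-0.015,0.001,0,0,0],[1,-0.004,-0.02,0.004,0,0,0],[1,-0.005,-0.025,0.01,0,0,0],[1,-0.006,-0.03,0.016,0,0,0],[1,-0.007,-0.035,0.02,0,0,0],[1,-0.008,-0.04,0.024,0,0,0],[1,-0.009,-0.045,0.026,0,0,0]])

```text
time_s: 23.42
tool_pos: [0.6148, 0.3031, 0.0397]
eef_rot: [3.127, -0.299, 0.002]
ft_force: [1.0, 2.0, 1.9]
width: 0.0002
```

Call:
apply_moves(targets=[[1,-0.001,-0.004,0.001,0,0,0],[1,-0.0015,-0.008,0.002,0,0,0],[1,-0.002,-0.012,0.003,0,0,0],[1,-0.003,-0.0155,0.004,0,0,0],[1,-0.0035,-0.018,0.0045,0,0,0],[1,-0.004,-0.0205,0.0045,0,0,0],[1,-0.004,-0.0215,0.0045,0,0,0],[1,-0.004,-0.0215,0.0045,0,0,0]])

```text
time_s: 24.08
tool_pos: [0.6104, 0.2812, 0.0439]
eef_rot: [3.126, -0.299, 0.0]
ft_force: [0.6, 0.4, 0.1]
width: 0.0003
```

Call:
apply_moves(targets=[[1,0,-0.0005,0,0,0,0],[1,0,-0.001,0,0,0,0],[1,0,-0.0015,0,0,0,0],[1,0,-0.002,0,0,0,0],[1,0,-0.002,0,0,0,0],[1,0,-0.002,0,0,0,0],[1,0,-0.002,0,0,0,0],[1,0,-0.002,0,0,0,0]])

```text
time_s: 24.75
tool_pos: [0.6103, 0.2791, 0.0438]
eef_rot: [3.126, -0.299, 0.0]
ft_force: [-1.1, 0.5, 0.6]
width: 0.0001
```

Call:
apply_moves(targets=[[1,0,-0.0005,0,0,0,0],[1,0,-0.001,0,0,0,0],[1,0,-0.0015,0,0,0,0],[1,0,-0.002,0,0,0,0],[1,0,-0.002,0,0,0,0],[1,0,-0.002,0,0,0,0],[1,0,-0.002,0,0,0,0],[1,0,-0.002,0,0,0,0]])

```text
time_s: 25.42
tool_pos: [0.6104, 0.2788, 0.0439]
eef_rot: [-3.126, 0.299, -0.0]
ft_force: [-0.3, 7.2, -0.8]
width: -0.0
```

Run:
```python
from fl import *
o=st();case(o)
im=arm.capture("scene");cv2.imwrite("pics/a10.png",cv2.resize(im[140:340,275:450],(525,600),interpolation=2))
```

```text
t 25.42 pos [0.6104 0.2788 0.0439] yaw -10.94 tiltfix deg [-0.06  0.02  0.  ] v 0.001 F [-0.3  7.2 -0.8] T [1.2  0.17 0.03] w -0.0
case mm [ 0.9 67.5] 43.9
```

View pics/a10.png

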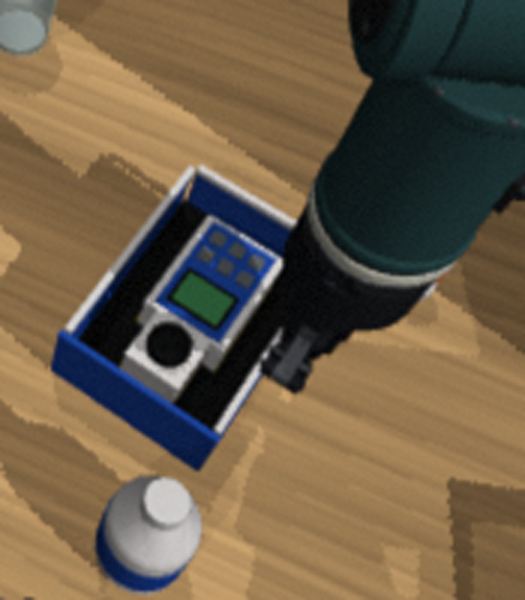

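The left flap is at its stop too (7 N). I'll back away outwards, rise clear and check.

Call:
apply_moves(targets=[[1,0.001,0.003,0,0,0,0],[1,0.004,0.018,0,0,0,0],[1,0.007,0.038,0.005,0,0,0],[1,0.007,0.055,0.03,0,0,0],[1,0.007,0.06,0.065,0,0,0],[1,0.007,0.07,0.1,0,0,0],[1,0.007,0.09,0.12,0,0,0],[1,0.007,0.1,0.12,0,0,0]])

```text
time_s: 26.13
tool_pos: [0.621, 0.3829, 0.1707]
eef_rot: [-3.12, 0.298, -0.016]
ft_force: [-0.0, 0.7, 1.3]
width: 0.0001
```

Call:
apply_moves(targets=[[1,0,0.02,0,0,0,0],[1,-0.02,0.05,0,0,0,0],[1,-0.04,0.08,0,0,0,0],[1,-0.06,0.1,0,0,0,0],[1,-0.08,0.12,0,0,0,0],[1,-0.09,0.13,0,0,0,0],[1,-0.09,0.13,0,0,0,0],[1,-0.09,0.13,0,0,0,0]])

```text
time_s: 26.8
tool_pos: [0.5308, 0.5131, 0.1702]
eef_rot: [-3.121, 0.296, -0.016]
ft_force: [0.6, -1.4, -1.3]
width: -0.0001
```

Run:
```python
from fl import *
o=st();t=arm.capture("top");s=arm.capture("scene")
c=np.zeros((600,800,3),np.uint8);c[:300,:400]=cv2.resize(t,(400,300));c[300:,:400]=cv2.resize(s,(400,300))
c[:300,400:]=cv2.resize(t[125:245,85:245],(400,300),interpolation=2);c[300:,400:]=cv2.resize(s[180:300,270:430],(400,300),interpolation=2)
cv2.imwrite("pics/a11.png",c)
# bystanders: change of the scene picture against the first one, outside case/meter/arm
s0=cv2.imread("pics/scene0.png");t0=cv2.imread("pics/top0.png")
for n,a,b,B in(("top",t,t0,dict(amber=(228,85,264,130),flask=(322,95,360,138),beaker=(230,245,264,278),dropper=(354,160,374,182),vial=(290,162,305,180),jar=(93,215,110,232),reagent=(135,100,166,133))),):
    for k,(x0,y0,x1,y1) in B.items():
        tp=b[y0:y1,x0:x1];r=cv2.matchTemplate(a[y0-6:y1+6,x0-6:x1+6],tp,cv2.TM_CCOEFF_NORMED);_,m,_,l=cv2.minMaxLoc(r);print(n,k,round(m,3),"shift px",(l[0]-6,l[1]-6))
```

```text
t 26.8 pos [0.5308 0.5131 0.1702] yaw -10.82 tiltfix deg [-0.3   0.62  0.  ] v 0.036 F [ 0.6 -1.4 -1.3] T [ 0.02 -0.01 -0.01] w -0.0001
top amber 1.0 shift px (0, 0)
top flask 1.0 shift px (0, 0)
top beaker 0.894 shift px (0, 0)
top dropper 0.979 shift px (0, 0)
top vial 1.0 shift px (0, 0)
top jar 0.955 shift px (0, 0)
top reagent 1.0 shift px (0, 0)
```

View pics/a11.png

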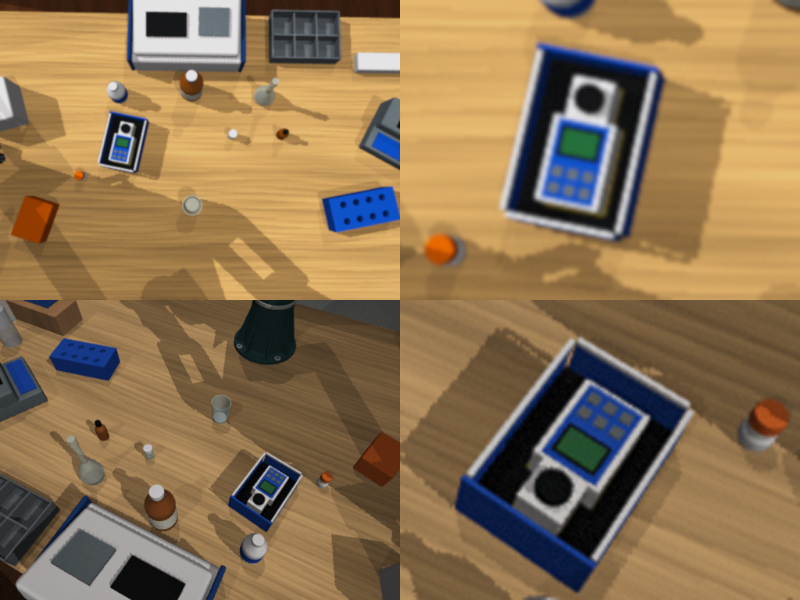

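The box is closed on all four sides with the meter seated, no bystander has moved, and the robot is touching nothing. I'll hand in.

```bash
python3 -c "
from workcell import arm
print(arm.hand_in())"
```

```text
the job is handed in; nothing more can be done
None
```

The photometer is seated in the foam pocket, face up and nose towards the fixed wall, and all three flaps stand upright round it. I handed the job in at about 27 s of the 72 s allowed.

**What I did:** My first grip was too low for the foam, so I opened, rose and gripped again. I lowered the meter until it touched the pocket floor at the expected height, pressing with about 9 N, then let go and backed off. After that I pushed up the end, right and left flaps with the closed fingers, each until its stop resisted (7 to 11 N).

**Last checks:**
- **Box and meter:** The final pictures from both cameras show the meter sitting squarely in its pocket and the box closed on all four sides.
- **Bystanders:** All seven bottles, jars and glassware matched their first top-view picture with no shift.
- **Robot:** The gripper was clear of everything.

**Disagreements:**
- **Cameras:** The two cameras differed by about 2.5 mm on the pocket's position along the case's length. I aimed between them, and the meter went in without touching the sides.
- **Flap stops:** The left flap met its stop about 2 mm further in than the right one did in my case frame. I put this down to a small error in my estimate of the case centre.
- **Flap angles:** I judged these by the stops and the pictures; I did not measure them after letting go.

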